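# Fit and lock a signal-light module on its base

## Task

Fit the loose white light module onto the round signal-light base: squeeze its two side tabs, set it over the spigot with its inner hooks between the lugs, press it down gently against the sprung contact pin until its hooks are below the lugs (the head's height differs, so go by feel), and turn it clockwise just to its stop, without wrenching. Let go so that both tabs spring out into the gaps of the rim and the module sits upright and locked. Leave the other things on the board where they are.

Things in the scene. Friction and masses are not known exactly. Their poses are not given: they have to be found in the camera images.
- module: the light module: white ribbed round lens (47 mm wide) on a grey open-bottomed skirt (56 mm outside, 50 inside), 66 mm tall, about 0.1 kg, upright on the board. Origin: centre of its underside, z up. Squeeze tabs at its +y and -y sides, two hooks inside the skirt at +x and -x. Half a turn makes no difference.
- pad (a point): centre of the outer face of the +y tab's ribbed finger pad, 44 mm above the module's underside, 33 mm from its axis at rest; the other pad is opposite. Pads 18 mm wide, 20 mm tall; 66 mm over both at rest, 56 mm fully squeezed. At the foot each tab has an outward tooth 9 mm wide, 8 mm high: 72 mm over both teeth at rest, 62 mm squeezed.
- hook (a point): inner end of the +x hook inside the module's skirt, 18.5 mm from its axis, 3 mm above the underside; the other is opposite. Hooks are 10 mm wide and reach from the underside to 6 mm above it. They must pass down between the base's lugs, then turn clockwise underneath them.
- base: the fixed signal-light base: black foot 96 mm wide, 8 mm tall, and in it a light-grey head 84 mm wide, clamped at a height that differs each time. Origin: centre of the foot's underside on the board, z up, x under one of the two lugs. The head's flange is 20 to 28 mm above the origin (unmeasured: feel for it). Its spigot, 34 mm across with a coned top, ends 20 mm above the flange; the module has 1.5 mm of play round it.
- lug_side (a point): point on the foot's edge at +x, below a lug; the other lug is opposite. Lugs reach 22 mm from the axis, 15 mm wide, 8.5 to 13.5 mm above the flange; below the clockwise end of each a stop rib. Hooks pass between them with module x 40 to 120 degrees counter-clockwise of base x from above (70 is good). Turning drags under 0.12 N m; the stop is hard, with module x along base x, either way round.
- gap_side (a point): point on the foot's edge at +y, below a gap in the rim; the other gap is opposite. Black rim 8 mm tall on the flange, 65 mm inside, 72 mm outside; gaps about 17 mm wide. Tabs not squeezed: the teeth land on the rim. Locked and let go: the teeth spring out into the gaps. Turned short of the stop, they stay caught inside the rim.
- axis (a point): on the base's axis, level with the foot's top. A sprung pin, 16 mm across, stands 12 mm above the spigot. The module meets it 9 mm above the flange; it pushes up 4 N at first, 10.5 N at 2.5 mm, 13 N with the skirt on the flange (hard bottom), 1 N more when pressed at 15 mm/s. It turns only when pressed to under 2.5 mm above the flange; let go at the stop, the pin lifts it to 2.5 mm against the lugs.
- tab_a (a joint): squeeze of the +y tab, in m: 0 sprung out, 0.005 fully squeezed. The spring gives 3 N at rest, 9 N fully squeezed; more grip than that rests on the tab's hard stop
- tab_b (a joint): squeeze of the -y tab, in m: 0 sprung out, 0.005 fully squeezed; spring as the other
- blank_cap: grey blanking cap, a plain dome without tabs, 56 mm across, 46 mm tall; leave it alone. Origin: its underside
- tape_roll: roll of black tape lying flat, 60 mm across, 18 mm tall; leave it alone. Origin: its underside
- driver_a: screwdriver lying at the left of the board; leave it alone. Origin: its underside
- driver_b: second screwdriver, beside the first; leave it alone. Origin: its underside
- pliers: pliers lying at the right of the board, 185 mm long; leave them alone. Origin: its underside
- terminal_strip: strip of eight terminals at the far edge, 110 mm long, 22 mm tall; leave it alone. Origin: its underside
- junction_box: white square junction box at the far right, 80 x 80 x 44 mm; leave it alone. Origin: its underside

How it is judged (in metres and radians):
On the way:
1. the module is set down over the spigot while both tabs are squeezed (horizontal distance between module and base below 0.004 m and z of module in the frame of base between 0.0185 and 0.032 m and value of joint each of tab_a, tab_b above 0.003 m), for 0.05 s.
At the end, for the whole second after the job is handed in: the released module stands at rest and upright (within 4.5 degrees) on the base, centred within 4 mm, its underside 18.5 to 32 mm above the base's origin, its x axis along the base's x axis (either way round) within 10 degrees, both tabs sprung out to within 2 mm of rest (horizontal distance between module and base below 0.004 m and z of module in the frame of base between 0.0185 and 0.032 m and angle between the x axis of module and the x axis of base, either way round below 0.17 rad and angle between module's own z axis and vertical below 0.08 rad and value of joint each of tab_a, tab_b below 0.002 m and linear speed of module below 0.02 m/s and contact force between the fingers and module below 0.1 N); the robot touches nothing.
It fails at once if the module is forced: the contact forces between it and the base, springs included, add up to more than 50 N (contact force between module and base above 50 N).
It fails at once if one of the other loose things on the board is moved more than 30 mm (distance of any of blank_cap, tape_roll, driver_a, driver_b, pliers, terminal_strip, junction_box from where it was at the start of the episode above 0.03 m).
It also fails if it takes over 64 s, if anything falls off the work surface, if the arm or the gripper's body presses on something with over 40 N, if the wrist force passes 120 N, or if a joint passes its speed limit or range.

## Robot

A 6-joint arm with a two-finger parallel gripper is mounted at the origin on the work surface. World frame = base frame: x ahead of the robot, y to its left, z up, the work surface at z = 0. Lengths are in m, angles in degrees, forces in N, time in s.
With the tool pointing down it reaches from about 0.35 to 0.875 m from the base axis. Payload 4.2 kg.
Tool frame: the origin (TCP) lies midway between the tips of the shut fingers; the grasp point (between the pads) lies 19 mm behind it; z points along the fingers, y is the direction in which the jaws open and shut (so a half turn about z gives the same grasp; the last joint's range is limited). The gripper opens to 87 mm and grips with 3 to 60 N. Pads are 19 mm wide; open, the fingers measure 117 mm over their backs; the gripper's body (75 mm by 190 mm) begins 51 mm behind the grasp point.
Start: joints at [79.332, 22.042, 0.453, 0, -68.411, -14.817], TCP at [0.269, 0.564, 0.223] pointing down, gripper open.
Joint ranges: [-179.83, 179.83], [-69.29, 118.12], [-61.27, 80.66], [-181.25, 117.63], [-171.15, -9.14], [-177.46, 177.46]. Speed limits (degrees/s): [159.86, 159.86, 180, 180, 180, 180].

## Interface

Orientations are given as a 3x3 rotation matrix whose columns are the frame's x, y, z axes.
In Python, from station import r gives the robot as it stands.
- The arm moves only by the tool play_rows, never from a script. Its argument "commands" is a list that holds one entry, the list of rows, each a list of 7 numbers: the shift along the world's x, y, z in m, then the turn, a rotation vector about the world's x, y, z in rad, then the closure, from 0 (fully open) to 1 (shut). A call has 1 to 5 rows; each row is the pose to reach, as a shift and turn from the pose commanded when the call began; what a row does not reach only later rows make up. A row lasts 1/10 s, in which the tool goes at most 50 mm and 8.59 degrees, less where a joint would pass 70% of its speed; a pose out of reach is approached as far as the arm can. A call with a gripper value outside its range is refused whole. The fingers move at their own pace and stop on an object; the grip force is fixed at half the most. Time passes only in rows, so rows that repeat a pose let the fingers close. It gives the time, the measured TCP pose, the force and the opening at its end, in the units of the state.
- r.sense(): the state, without advancing time (a new reading comes with each control period).
- r.capture(name): name is "scene" or "side" or "wrist"; returns a dict with "image" (420x560x3 uint8, red, green, blue), "range_z" (420x560 float32, m along the optical axis (not along the pixel's ray), 0 where there is no reading), "intrinsics" (3x3 intrinsics, pixels), "extrinsics" (4x4, takes a point from camera to world coordinates); the wrist camera has in their place "mount" (4x4, takes a point from camera to tool coordinates, whose origin is the TCP and whose axes are the flange's). Camera axes: x right, y up, looking along -z (the intrinsics and any distortion apply to the point x, -y, -z); pixel columns grow to the right and rows downward; lengths in m; the calibration is good to about 2 mm. The wrist camera is an equidistant fisheye: a pixel r from the principal point sees the ray r / f radians off the axis. A picture is of the moment at which its call begins: read the wrist's pose just before it.
- r.finish_job(): hands the job in, once; it reports no verdict.
The state is a dict: "time_s": time; "joints": joint angles; "joint_velocities": joint speeds; "effort": joint torques, N m; "tcp_pos": TCP position; "ee_rot": TCP orientation; "wrist_force": force on the tool from outside, world axes, zero at the start; "moment": the same for the moment, N m; "gripper_width": opening from 0.0 (shut) to 1.0 (fully open).
Only numpy, scipy, OpenCV 4.12 (cv2) and the standard library are available. Lean on these libraries where they do the work, as an engineer would, in place of code of your own. Each camera call takes 0.05 s, during which the arm holds its last target. There are 200 camera calls.

## Working session

There is one attempt and no reset: what is moved stays moved. The work goes in short steps, Python scripts to look and compute and a tool call to move; the robot and the scene stay as the last step left them, time stands still between calls to the robot, and variables do not carry over. Pictures are saved under pics/ and viewed, about 8 in all and at most 12, crops included, and the job is handed in when it is done.

Besides the shell and the picture viewer there is one more tool, called after "Call:" by a JSON object that holds its "op" and its "data". play_rows: Moves the arm, as the interface text tells. Its arguments: {"type":"object","properties":{"commands":{"type":"array","items":{"type":"array","items":{"type":"array","items":{"type":"number"}}}}},"required":["commands"]}

```bash
mkdir -p pics; ls; python3 - <<'E'
from station import r
import cv2,numpy as np
s=r.sense(); print(s)
a=[]
for n in("scene","side"):
    c=r.capture(n); np.savez(n+'.npz',**{k:v for k,v in c.items()}); cv2.imwrite(f'pics/{n}0.png',c['image'][:,:,::-1]); print(n,c['intrinsics'],c['extrinsics'],[k for k in c])
E
```

```text
pics
{'time_s': 0.0, 'joints': array([ 7.93323651e+01,  2.20897002e+01,  3.78375011e-01, -2.87544441e-02,
       -6.84107438e+01, -1.48165426e+01]), 'joint_velocities': array([-0.02269539, -0.08696766,  0.00770458, -0.03686964, -0.08287813,
       -0.04437643]), 'effort': array([-1.90814094e-04, -3.90666211e+01,  1.87406731e+01,  4.22012866e+00,
        1.09537636e-02, -1.89736343e-04]), 'tcp_pos': array([0.26863652, 0.56364314, 0.2214618 ]), 'ee_rot': array([[ 9.02624497e-01, -4.30428032e-01, -8.52959886e-04],
       [-4.30428867e-01, -9.02622270e-01, -2.00725820e-03],
       [ 9.40796076e-05,  2.17893898e-03, -9.99997622e-01]]), 'wrist_force': array([ 0.46097502, -0.41972413, -0.57750128]), 'moment': array([-0.01784991, -0.03149901, -0.02253246]), 'gripper_width': 1.0034375491781595}
scene [[483.00170716   0.         284.13935447]
 [  0.         483.00170716 213.49126791]
 [  0.           0.           1.        ]] [[ 0.23876201 -0.83941176  0.48824235  1.19899459]
 [ 0.97106262  0.20354541 -0.12492658 -0.12631874]
 [ 0.00548535  0.50394162  0.8637203   1.15277514]
 [ 0.          0.          0.          1.        ]] ['image', 'range_z', 'intrinsics', 'extrinsics']
side [[404.58411486   0.         279.70408473]
 [  0.         404.58411486 199.66085343]
 [  0.           0.           1.        ]] [[-0.89057891  0.32212658 -0.32109759  0.26722367]
 [-0.45463095 -0.65128517  0.60756755  0.63955884]
 [-0.01341244  0.68706775  0.72646955  0.80809314]
 [ 0.          0.          0.          1.        ]] ['image', 'range_z', 'intrinsics', 'extrinsics']
```

View pics/scene0.png

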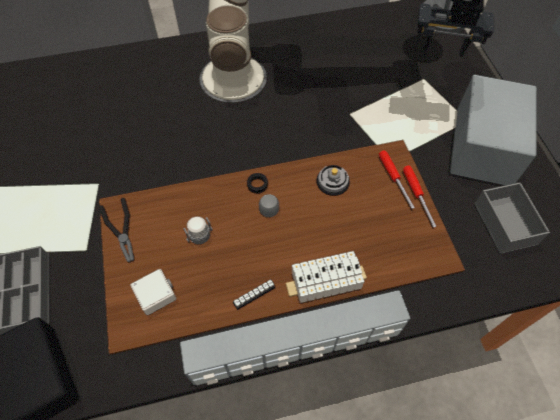

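View pics/side0.png

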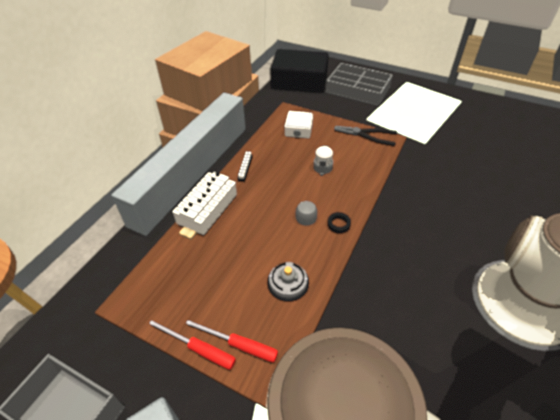

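The scene view shows the module at about (198,228), the base at (333,180), and the cap and tape roll between them. The side view shows the module at (323,160) and the base at (288,280). Next I'll locate both from depth.

```bash
cat > h.py <<'E'
import numpy as np, cv2
def cloud(c):
    K,E,d=c['intrinsics'],c['extrinsics'],c['range_z']
    v,u=np.mgrid[:d.shape[0],:d.shape[1]]
    P=np.stack([(u-K[0,2])/K[0,0]*d,-(v-K[1,2])/K[1,1]*d,-d],-1)
    W=P@E[:3,:3].T+E[:3,3]; W[d==0]=np.nan; return W
def ray(c,uv,z):
    K,E=c['intrinsics'],c['extrinsics']
    q=E[:3,:3]@np.array([(uv[0]-K[0,2])/K[0,0],-(uv[1]-K[1,2])/K[1,1],-1]); o=E[:3,3]
    return o+q*(z-o[2])/q[2]
E
python3 - <<'E'
from h import *
for n,m,b in(("scene",(198,228),(333,180)),("side",(323,158),(288,280))):
    c=dict(np.load(n+'.npz')); W=cloud(c)
    bd=[W[r_,c_] for r_,c_ in (((270,200),(200,300)) if n=="scene" else ((240,250),(300,200)))]
    print(n,'board',np.round(bd,4))
    for nm,(u,v) in(("mod",m),("base",b)):
        w=W[v-28:v+28,u-28:u+28].reshape(-1,3); w=w[np.isfinite(w[:,2])]
        z=w[:,2]; z0=np.nanmedian([x[2] for x in bd])
        for lo,hi in((.008,.03),(.03,.055),(.055,.075)):
            q=w[(z-z0>lo)&(z-z0<hi)]
            if len(q)>5: print(nm,lo,len(q),'mid',np.round((np.percentile(q,2,axis=0)+np.percentile(q,98,axis=0))/2,4),'ext',np.round(np.ptp(q,axis=0),4),'zmax',q[:,2].max())
E
```

```text
scene board [[ 0.6661 -0.2103  0.0124]
 [ 0.5235  0.0915  0.0139]]
mod 0.008 152 mid [ 0.5744 -0.1953  0.032 ] ext [0.0417 0.0658 0.0214] zmax 0.042898478213643454
mod 0.03 124 mid [ 0.5701 -0.1955  0.0556] ext [0.0433 0.0686 0.0249] zmax 0.06805383012525446
mod 0.055 228 mid [ 0.5667 -0.1951  0.0751] ext [0.043  0.0653 0.0151] zmax 0.08328092474509097
base 0.008 506 mid [0.489  0.197  0.0322] ext [0.082  0.0891 0.022 ] zmax 0.04312736358032865
base 0.03 162 mid [0.4843 0.1971 0.0556] ext [0.0743 0.0676 0.0248] zmax 0.06797951485057618
base 0.055 6 mid [0.486  0.1996 0.0696] ext [0.0101 0.0107 0.0009] zmax 0.07006379569416388
side board [[0.6212 0.1309 0.015 ]
 [0.6368 0.3234 0.015 ]]
mod 0.008 242 mid [ 0.6173 -0.271   0.034 ] ext [0.1606 0.2222 0.0219] zmax 0.04492318959257435
mod 0.03 141 mid [ 0.6148 -0.2245  0.0577] ext [0.1502 0.1372 0.0246] zmax 0.06995567003867587
mod 0.055 144 mid [ 0.5653 -0.1925  0.0757] ext [0.0447 0.0438 0.0106] zmax 0.08109060305308202
base 0.008 802 mid [0.4831 0.201  0.0342] ext [0.0869 0.0865 0.022 ] zmax 0.045015630975751675
base 0.03 273 mid [0.4847 0.1959 0.0571] ext [0.0699 0.072  0.0247] zmax 0.06967933355057965
```

Call:
{"op": "play_rows", "data": {"commands": [[[0.024, -0.041, 0, 0, 0, 0, 0], [0.048, -0.082, 0, 0, 0, 0, 0], [0.072, -0.122, 0, 0, 0, 0, 0], [0.096, -0.163, 0, 0, 0, 0, 0], [0.12, -0.204, 0, 0, 0, 0, 0]]]}}

```text
time_s: 0.6
tcp_pos: [0.3893, 0.3583, 0.2222]
ee_rot: [[0.903, -0.43, -0.0], [-0.43, -0.903, -0.001], [-0.0, 0.001, -1.0]]
wrist_force: [0.8, 0.5, -0.2]
gripper_width: 1.002
```

Call:
{"op": "play_rows", "data": {"commands": [[[0.024, -0.041, 0, 0, 0, 0, 0], [0.048, -0.082, 0, 0, 0, 0, 0], [0.072, -0.122, 0, 0, 0, 0, 0], [0.097, -0.163, 0, 0, 0, 0, 0], [0.097, -0.163, 0, 0, 0, 0, 0]]]}}

```text
time_s: 1.1
tcp_pos: [0.4874, 0.1929, 0.2221]
ee_rot: [[0.9, -0.436, -0.001], [-0.436, -0.9, -0.001], [-0.0, 0.002, -1.0]]
wrist_force: [-0.7, 0.4, -0.5]
gripper_width: 0.997
```

```bash
cat >> h.py <<'E'
def look(r,name):
    s=r.sense(); c=r.capture('wrist'); c['tcp']=s['tcp_pos']; c['rot']=s['ee_rot']
    np.savez(name+'.npz',**c); cv2.imwrite(f'pics/{name}.png',c['image'][:,:,::-1]); print(s['time_s'],np.round(s['tcp_pos'],4),s['gripper_width'],np.round(s['wrist_force'],2)); return c
def wray(c,uv,z):
    K=c['intrinsics']; p=(np.array(uv)-[K[0,2],K[1,2]]); rr=np.hypot(*p); t=rr/K[0,0]
    d=np.array([p[0]/rr*np.sin(t),-p[1]/rr*np.sin(t),-np.cos(t)]); M=c['mount']
    o=c['rot']@M[:3,3]+c['tcp']; q=c['rot']@M[:3,:3]@d
    return o+q*(z-o[2])/q[2]
def wproj(c,P):
    M=c['mount']; x=M[:3,:3].T@(c['rot'].T@(np.array(P)-c['tcp'])-M[:3,3]); t=np.arctan2(np.hypot(x[0],x[1]),-x[2]); h=np.hypot(x[0],x[1]); K=c['intrinsics']
    return np.array([K[0,2]+K[0,0]*t*x[0]/h,K[1,2]-K[0,0]*t*x[1]/h])
E
python3 - <<'E'
from h import *
from station import r
c=look(r,'wb'); print(c['mount'],c['intrinsics'],c['rot'],wproj(c,[.486,.197,.023]))
E
```

```text
1.1 [0.4874 0.1929 0.2221] 0.9973228460466735 [-0.72  0.35 -0.46]
[[ 4.46735526e-04  9.56065432e-01  2.93153015e-01  8.01302594e-02]
 [ 9.99999093e-01 -5.45938611e-05 -1.34584943e-03 -9.01280447e-04]
 [-1.27071576e-03  2.93153350e-01 -9.56064589e-01 -1.62923129e-01]
 [ 0.00000000e+00  0.00000000e+00  0.00000000e+00  1.00000000e+00]] [[325.1922621    0.         278.86776569]
 [  0.         325.1922621  210.98719629]
 [  0.           0.           1.        ]] [[ 8.99776429e-01 -4.36350210e-01 -9.34121313e-04]
 [-4.36351109e-01 -8.99775615e-01 -1.24560009e-03]
 [-2.96981718e-04  1.52836647e-03 -9.99998788e-01]] [276.22587948 187.60477169]
```

View pics/wb.png

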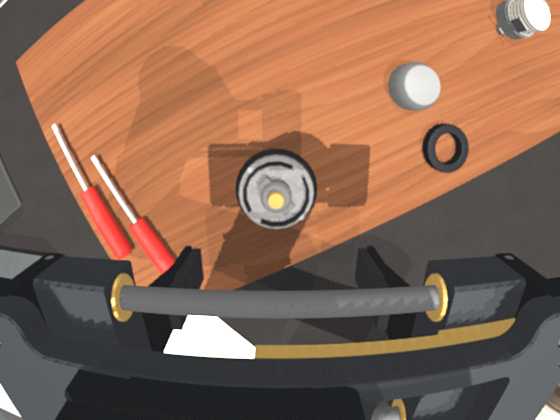

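The base's foot ring is at (276,188), with the pin cap at (277,200). I need a magnified crop to see the lugs and gaps.

```bash
python3 - <<'E'
import cv2
i=cv2.imread('pics/wb.png')[143:235,230:322]
cv2.imwrite('pics/wb_crop.png',cv2.resize(cv2.convertScaleAbs(i,alpha=1.3,beta=10),None,fx=6.5,fy=6.5,interpolation=cv2.INTER_CUBIC))
E
```

```text
(no output)
```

View pics/wb_crop.png

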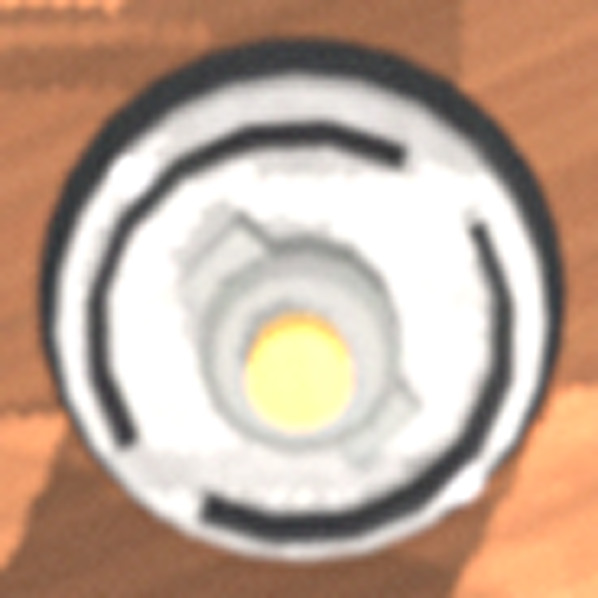

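The gaps are at crop (439,190) and (167,475). The lugs are at about (225,240) and (395,410), and the yellow pin is at (300,368).

```bash
python3 - <<'E'
from h import *
c=dict(np.load('wb.npz'))
f=lambda p,z: wray(c,(230+(p[0]-3)/6.5,143+(p[1]-3)/6.5),z)
g=[f(p,.046) for p in((403,155),(475,225),(130,440),(205,510))]
print(np.round(g,4)); g1=(g[0]+g[1])/2; g2=(g[2]+g[3])/2; d=g1-g2
print('gap c',(g1+g2)/2,np.hypot(*d[:2]),'y dir deg',np.degrees(np.arctan2(d[1],d[0])))
l=f((222,243),.0515),f((392,412),.0515); d=l[0]-l[1]; print('lug c',(l[0]+l[1])/2,np.hypot(*d[:2]),np.degrees(np.arctan2(d[1],d[0])))
print('pin',f((300,368),.070))
# outer black foot: extents top z=.023
print('foot',np.mean([f(p,.023) for p in((41,290),(565,290))],0),np.mean([f(p,.023) for p in((303,38),(303,560))],0))
# rim outer extents
print('rim', [np.round(f(p,.046),4) for p in((88,300),(517,320),(300,120),(300,540))])
print('mod proj',wproj(c,[.567,-.195,.015]))
E
```

```text
[[0.5043 0.17   0.046 ]
 [0.4888 0.1643 0.046 ]
 [0.4807 0.2319 0.046 ]
 [0.4641 0.2261 0.046 ]]
gap c [0.48448633 0.19808466 0.046     ] 0.06636142053617279 y dir deg -68.66986570780604
lug c [0.48621499 0.19593691 0.0515    ] 0.03956384254349529 18.385305891689356
pin [0.48516219 0.19773912 0.07      ]
foot [0.48665353 0.19680755 0.023     ] [0.48382682 0.19816734 0.023     ]
rim [array([0.5053, 0.2271, 0.046 ]), array([0.4712, 0.1648, 0.046 ]), array([0.5168, 0.1825, 0.046 ]), array([0.4522, 0.214 , 0.046 ])]
mod proj [510.3040235   17.89097423]
```

Call:
{"op": "play_rows", "data": {"commands": [[[0.009, -0.045, 0, 0, 0, 0, 0], [0.018, -0.09, 0, 0, 0, 0, 0], [0.027, -0.135, 0, 0, 0, 0, 0], [0.036, -0.18, 0, 0, 0, 0, 0], [0.045, -0.22, 0, 0, 0, 0, 0]]]}}

```text
time_s: 1.65
tcp_pos: [0.5307, -0.0235, 0.2224]
ee_rot: [[0.903, -0.429, -0.0], [-0.429, -0.903, 0.0], [-0.0, -0.0, -1.0]]
wrist_force: [1.2, 0.9, 0.3]
gripper_width: 0.998
```

Call:
{"op": "play_rows", "data": {"commands": [[[0.009, -0.045, 0, 0, 0, 0, 0], [0.018, -0.09, 0, 0, 0, 0, 0], [0.027, -0.135, 0, 0, 0, 0, 0], [0.036, -0.168, 0, 0, 0, 0, 0], [0.036, -0.168, 0, 0, 0, 0, 0]]]}}

```text
time_s: 2.15
tcp_pos: [0.5675, -0.193, 0.2214]
ee_rot: [[0.901, -0.433, -0.001], [-0.433, -0.901, -0.0], [-0.001, 0.001, -1.0]]
wrist_force: [-0.8, 0.3, 0.3]
gripper_width: 1.003
```

```bash
python3 - <<'E'
from h import *
from station import r
c=look(r,'wm'); p=wproj(c,[.567,-.195,.06]); print(p)
u,v=map(int,p); i=cv2.imread('pics/wm.png')[v-50:v+50,u-50:u+50]; print(u-50,v-50,i.shape)
cv2.imwrite('pics/wm_crop.png',cv2.resize(cv2.convertScaleAbs(i,alpha=1.1),None,fx=6,fy=6,interpolation=cv2.INTER_CUBIC))
E
```

```text
2.15 [ 0.5675 -0.193   0.2214] 1.0029705369769601 [-0.82  0.28  0.33]
[281.16048939 192.47594268]
231 142 (100, 100, 3)
```

View pics/wm_crop.png

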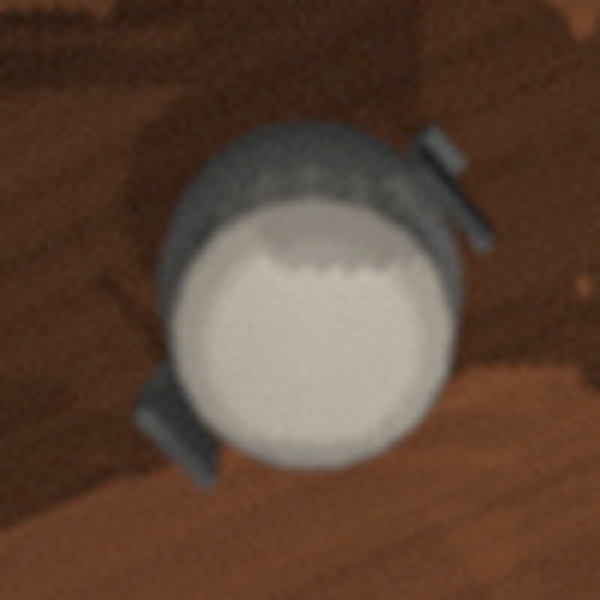

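The lens is centred at crop (313,335). The pads' top edges are at about (452,202) and (178,450), and a tooth shows at (450,147).

```bash
python3 - <<'E'
from h import *
c=dict(np.load('wm.npz'))
f=lambda p,z: wray(c,(231+(p[0]-3)/6,142+(p[1]-3)/6),z)
a=lambda d: np.degrees(np.arctan2(d[1],d[0]))
A,B=f((452,202),.069),f((178,450),.069); d=A-B; print('pads',(A+B)/2,np.hypot(*d[:2]),a(d))
for p,q in(((418,155),(485,245)),((140,415),(212,487))):
    d=f(q,.069)-f(p,.069); print('edge',np.hypot(*d[:2]),a(d)+90)
print('lens',[np.mean([f(p,.079) for p in pq],0) for pq in(((174,335),(454,335)),((313,200),(313,468)))])
print('tool y',a(c['rot'][:,1]))
E
```

```text
pads [ 0.56499437 -0.19558517  0.069     ] 0.06266465302468843 -72.48920111761048
edge 0.018845044998772008 -78.59317219829546
edge 0.017648042701576185 -72.57803069145862
lens [array([ 0.56622345, -0.19626776,  0.079     ]), array([ 0.56606586, -0.19599439,  0.079     ])]
tool y -115.67067742300921
```

Call:
{"op": "play_rows", "data": {"commands": [[[-0.001, -0.001, -0.02, 0, 0, 0.147, 0], [-0.001, -0.002, -0.04, 0, 0, 0.293, 0], [-0.001, -0.003, -0.06, 0, 0, 0.44, 0], [-0.001, -0.004, -0.08, 0, 0, 0.586, 0], [-0.001, -0.005, -0.09, 0, 0, 0.733, 0]]]}}

```text
time_s: 2.7
tcp_pos: [0.5648, -0.1933, 0.1306]
ee_rot: [[0.956, 0.292, -0.003], [0.292, -0.956, 0.001], [-0.003, -0.002, -1.0]]
wrist_force: [0.1, -0.8, 0.6]
gripper_width: 0.999
```

Call:
{"op": "play_rows", "data": {"commands": [[[0, 0, 0, 0, 0, 0, 0], [0, 0, 0, 0, 0, 0, 0]]]}}

```text
time_s: 2.9
tcp_pos: [0.5663, -0.1945, 0.133]
ee_rot: [[0.959, 0.283, 0.0], [0.283, -0.959, -0.0], [0.0, 0.0, -1.0]]
wrist_force: [0.1, 0.9, 0.2]
gripper_width: 1.001
```

```bash
python3 - <<'E'
from h import *
from station import r
c=look(r,'wm2'); print(c['rot'][:,1],r.sense()['joints'])
E
```

```text
2.9 [ 0.5663 -0.1945  0.133 ] 1.0013456912400176 [0.13 0.93 0.24]
[ 2.83285423e-01 -9.59035619e-01  2.25595015e-04] [-3.49551301e+00  2.38373450e+01 -1.04200000e+01  1.06384105e-02
 -5.56608322e+01  1.09953015e+02]
```

View pics/wm2.png

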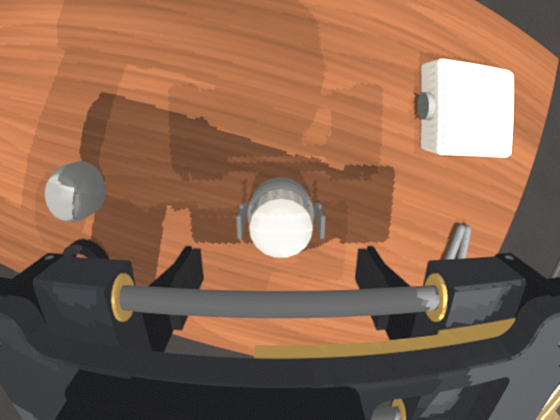

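The module is square between the fingers, with its pads at (240,222) and (320,222) and the lens at (281,228). I'll go down to grasp height, with the TCP at z about 0.040.

```bash
python3 - <<'E'
from h import *
c=dict(np.load('wm2.npz'))
i=c['image']; m=(i.min(2)>165).astype('uint8'); n,l,s,cc=cv2.connectedComponentsWithStats(m); k=l[228,281]; print(s[k],cc[k])
x,y,w,h,_=s[k]; print('lens',wray(c,(x+w/2,y+h/2),.079),'pads mid',(wray(c,(240,222),.062)+wray(c,(320,222),.062))/2, 'tcp',c['tcp'])
E
```

```text
[ 249  198   64   60 2940] [280.51734694 227.66360544]
lens [ 0.56796637 -0.19461828  0.079     ] pads mid [ 0.56645027 -0.1944351   0.062     ] tcp [ 0.56626365 -0.19446633  0.13295323]
```

Call:
{"op": "play_rows", "data": {"commands": [[[0, -0.001, -0.03, 0, 0, 0, 0], [0, -0.001, -0.055, 0, 0, 0, 0], [0, -0.001, -0.075, 0, 0, 0, 0], [0, -0.001, -0.088, 0, 0, 0, 0], [0, -0.001, -0.093, 0, 0, 0, 0]]]}}

```text
time_s: 3.45
tcp_pos: [0.5658, -0.1965, 0.039]
ee_rot: [[0.959, 0.284, -0.001], [0.284, -0.959, 0.0], [-0.001, -0.0, -1.0]]
wrist_force: [-1.3, -0.5, 1.2]
gripper_width: 0.999
```

Call:
{"op": "play_rows", "data": {"commands": [[[0, 0, 0, 0, 0, 0, 0.5], [0, 0, 0, 0, 0, 0, 1], [0, 0, 0, 0, 0, 0, 1], [0, 0, 0, 0, 0, 0, 1], [0, 0, 0, 0, 0, 0, 1]]]}}

```text
time_s: 3.95
tcp_pos: [0.5665, -0.1969, 0.0407]
ee_rot: [[0.959, 0.284, 0.002], [0.284, -0.959, -0.0], [0.002, 0.001, -1.0]]
wrist_force: [-3.1, 8.1, 12.1]
gripper_width: 0.638
```

Call:
{"op": "play_rows", "data": {"commands": [[[0, 0, 0, 0, 0, 0, 1], [0, 0, 0, 0, 0, 0, 1], [0, 0, 0.005, 0, 0, 0, 1], [0, 0, 0.02, 0, 0, 0, 1], [0, 0, 0.05, 0, 0, 0, 1]]]}}

```text
time_s: 4.45
tcp_pos: [0.5636, -0.1965, 0.0875]
ee_rot: [[0.959, 0.283, -0.007], [0.283, -0.959, 0.001], [-0.006, -0.003, -1.0]]
wrist_force: [0.1, 0.3, -0.2]
gripper_width: 0.614
```

Call:
{"op": "play_rows", "data": {"commands": [[[0, 0, 0.05, 0, 0, 0, 1], [0, 0, 0.09, 0, 0, 0, 1], [0, 0, 0.09, 0, 0, 0, 1]]]}}

```text
time_s: 4.75
tcp_pos: [0.5696, -0.1978, 0.1867]
ee_rot: [[0.958, 0.285, 0.014], [0.285, -0.959, -0.003], [0.012, 0.007, -1.0]]
wrist_force: [0.5, -0.1, -0.2]
gripper_width: 0.617
```

```bash
python3 - <<'E'
from h import *
from station import r
c=look(r,'wg'); i=c['image'];  print(r.sense()['moment'])
m=(i.min(2)>165).astype('uint8'); n,l,s,cc=cv2.connectedComponentsWithStats(m); print([(s[k],cc[k]) for k in range(1,n) if s[k][4]>800])
cv2.imwrite('pics/wg_crop.png',cv2.resize(i[130:350,180:380,::-1],None,fx=2.7,fy=2.7,interpolation=cv2.INTER_CUBIC))
E
```

```text
4.75 [ 0.5696 -0.1978  0.1867] 0.6173348301536259 [ 0.5  -0.07 -0.25]
[-0.0270388   0.04115987 -0.00575046]
[(array([ 395,   70,   81,   84, 6170], dtype=int32), array([435.59692058, 112.46320908])), (array([ 72, 168,  32,  40, 942], dtype=int32), array([ 86.80042463, 188.29830149])), (array([ 231,  249,   96,   42, 3082], dtype=int32), array([278.85107073, 272.89584685]))]
```

View pics/wg_crop.png

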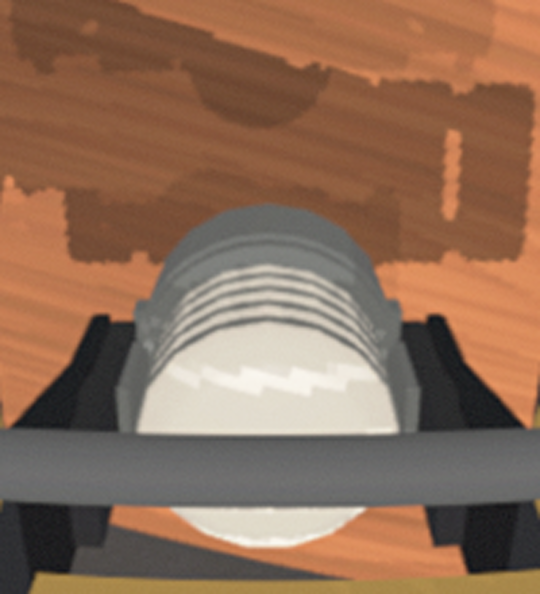

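The module is held upright with both tabs squeezed (opening about 54 mm). I'll carry it to the base while turning the tabs 74° counter-clockwise, so they lie along world x.

Call:
{"op": "play_rows", "data": {"commands": [[[-0.008, 0.035, 0, 0, 0, 0.129, 1], [-0.016, 0.075, 0, 0, 0, 0.258, 1], [-0.024, 0.115, 0, 0, 0, 0.387, 1], [-0.032, 0.155, 0, 0, 0, 0.516, 1], [-0.04, 0.195, 0, 0, 0, 0.645, 1]]]}}

```text
time_s: 5.3
tcp_pos: [0.5241, -0.0006, 0.1777]
ee_rot: [[0.592, 0.806, -0.004], [0.806, -0.592, -0.0], [-0.002, -0.003, -1.0]]
wrist_force: [0.7, 0.7, -1.1]
gripper_width: 0.617
```

Call:
{"op": "play_rows", "data": {"commands": [[[-0.008, 0.04, 0, 0, 0, 0.129, 1], [-0.016, 0.08, 0, 0, 0, 0.258, 1], [-0.024, 0.12, 0, 0, 0, 0.387, 1], [-0.032, 0.16, 0, 0, 0, 0.516, 1], [-0.041, 0.2, 0, 0, 0, 0.645, 1]]]}}

```text
time_s: 5.8
tcp_pos: [0.4833, 0.1991, 0.1778]
ee_rot: [[-0.012, 1.0, -0.003], [1.0, 0.012, -0.002], [-0.002, -0.003, -1.0]]
wrist_force: [0.7, -0.1, -1.7]
gripper_width: 0.619
```

Call:
{"op": "play_rows", "data": {"commands": [[[0, 0, 0, 0, 0, 0, 1], [0, 0, -0.02, 0, 0, 0, 1], [0, 0, -0.04, 0, 0, 0, 1], [0, 0, -0.04, 0, 0, 0, 1], [0, 0, -0.04, 0, 0, 0, 1]]]}}

```text
time_s: 6.3
tcp_pos: [0.4846, 0.1974, 0.1388]
ee_rot: [[-0.007, 1.0, -0.002], [1.0, 0.007, -0.002], [-0.002, -0.002, -1.0]]
wrist_force: [0.6, 0.8, -0.2]
gripper_width: 0.616
```

```bash
python3 - <<'E'
from h import *
from station import r
c=look(r,'wi'); print(r.sense()['joints'],r.sense()['moment'],c['rot'])
ims=[c['image'][150:330,180:380,::-1]]
for n in('scene','side'):
    d=r.capture(n); np.savez(n+'1.npz',**d); E=d['extrinsics']; x=E[:3,:3].T@(np.array([.485,.1975,.08])-E[:3,3]); K=d['intrinsics']
    u,v=int(K[0,2]-K[0,0]*x[0]/x[2]),int(K[1,2]+K[1,1]*x[1]/x[2]); ims.append(d['image'][v-40:v+40,u-40:u+40,::-1]); print(n,u,v)
cv2.imwrite('pics/ins.png',np.hstack([cv2.resize(i,(int(i.shape[1]*260/i.shape[0]),260),interpolation=cv2.INTER_CUBIC) for i in ims]))
E
```

```text
6.3 [0.4846 0.1974 0.1388] 0.6155860138514824 [ 0.57  0.8  -0.23]
[ 3.99527531e+01  1.67968329e+01 -2.04536809e+01  2.36398753e-02
 -5.27670697e+01  1.40427256e+02] [-0.05803201 -0.14522191 -0.03035846] [[-0.00680022  0.99997521 -0.00182781]
 [ 0.9999753   0.00679695 -0.00178852]
 [-0.00177606 -0.00183993 -0.99999673]]
scene 334 167
side 287 265
```

View pics/ins.png

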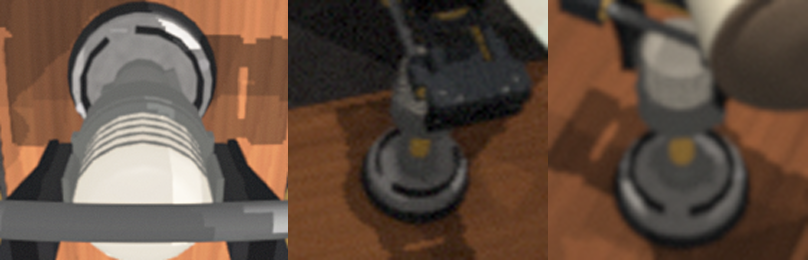

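The wrist view shows the module axis in line with the base, and the side views agree. I'll go down in stages and watch the force.

Call:
{"op": "play_rows", "data": {"commands": [[[0, 0, -0.015, 0, 0, 0, 1], [0, 0, -0.03, 0, 0, 0, 1], [0, 0, -0.042, 0, 0, 0, 1], [0, 0, -0.048, 0, 0, 0, 1], [0, 0, -0.05, 0, 0, 0, 1]]]}}

```text
time_s: 6.95
tcp_pos: [0.4849, 0.198, 0.0892]
ee_rot: [[-0.007, 1.0, -0.0], [1.0, 0.007, -0.0], [-0.0, -0.0, -1.0]]
wrist_force: [-0.3, 1.0, -0.8]
gripper_width: 0.62
```

Call:
{"op": "play_rows", "data": {"commands": [[[0, 0, -0.002, 0, 0, 0, 1], [0, 0, -0.004, 0, 0, 0, 1], [0, 0, -0.006, 0, 0, 0, 1], [0, 0, -0.006, 0, 0, 0, 1]]]}}

```text
time_s: 7.35
tcp_pos: [0.4849, 0.1982, 0.0835]
ee_rot: [[-0.007, 1.0, -0.0], [1.0, 0.007, -0.0], [-0.0, -0.0, -1.0]]
wrist_force: [-0.5, 0.8, -0.9]
gripper_width: 0.619
```

Call:
{"op": "play_rows", "data": {"commands": [[[0, 0, -0.002, 0, 0, 0, 1], [0, 0, -0.004, 0, 0, 0, 1], [0, 0, -0.004, 0, 0, 0, 1]]]}}

```text
time_s: 7.65
tcp_pos: [0.4848, 0.1981, 0.0793]
ee_rot: [[-0.007, 1.0, -0.0], [1.0, 0.007, -0.0], [-0.0, -0.0, -1.0]]
wrist_force: [-0.5, 0.4, -1.8]
gripper_width: 0.619
```

Call:
{"op": "play_rows", "data": {"commands": [[[0, 0, -0.002, 0, 0, 0, 1], [0, 0, -0.004, 0, 0, 0, 1], [0, 0, -0.004, 0, 0, 0, 1]]]}}

```text
time_s: 7.95
tcp_pos: [0.4848, 0.1982, 0.0753]
ee_rot: [[-0.007, 1.0, -0.0], [1.0, 0.007, -0.0], [-0.0, -0.0, -1.0]]
wrist_force: [0.3, 0.4, -1.4]
gripper_width: 0.615
```

Call:
{"op": "play_rows", "data": {"commands": [[[0, 0, -0.001, 0, 0, 0, 1], [0, 0, -0.002, 0, 0, 0, 1], [0, 0, -0.002, 0, 0, 0, 1]]]}}

```text
time_s: 8.25
tcp_pos: [0.4849, 0.1982, 0.0734]
ee_rot: [[-0.007, 1.0, -0.0], [1.0, 0.007, -0.0], [-0.0, -0.0, -1.0]]
wrist_force: [-0.6, 0.4, -1.0]
gripper_width: 0.619
```

Call:
{"op": "play_rows", "data": {"commands": [[[0, 0, -0.001, 0, 0, 0, 1], [0, 0, -0.002, 0, 0, 0, 1], [0, 0, -0.002, 0, 0, 0, 1]]]}}

```text
time_s: 8.55
tcp_pos: [0.485, 0.1982, 0.072]
ee_rot: [[-0.008, 1.0, 0.0], [1.0, 0.008, 0.0], [0.0, 0.0, -1.0]]
wrist_force: [-1.0, -0.3, 4.2]
gripper_width: 0.618
```

First contact with the pin came at TCP z of about 0.073. I'll press on through the pin's 9 mm stroke.

Call:
{"op": "play_rows", "data": {"commands": [[[0, 0, -0.001, 0, 0, 0, 1], [0, 0, -0.002, 0, 0, 0, 1], [0, 0, -0.003, 0, 0, 0, 1], [0, 0, -0.003, 0, 0, 0, 1]]]}}

```text
time_s: 8.95
tcp_pos: [0.485, 0.1982, 0.0692]
ee_rot: [[-0.008, 1.0, 0.0], [1.0, 0.008, 0.0], [0.0, 0.0, -1.0]]
wrist_force: [-2.1, -0.3, 6.6]
gripper_width: 0.624
```

Call:
{"op": "play_rows", "data": {"commands": [[[0, 0, -0.001, 0, 0, 0, 1], [0, 0, -0.002, 0, 0, 0, 1], [0, 0, -0.002, 0, 0, 0, 1]]]}}

```text
time_s: 9.25
tcp_pos: [0.485, 0.1982, 0.0675]
ee_rot: [[-0.008, 1.0, 0.0], [1.0, 0.008, 0.0], [0.0, 0.0, -1.0]]
wrist_force: [-3.3, -0.6, 7.8]
gripper_width: 0.62
```

Call:
{"op": "play_rows", "data": {"commands": [[[0, 0, -0.0005, 0, 0, 0, 1], [0, 0, -0.001, 0, 0, 0, 1], [0, 0, -0.001, 0, 0, 0, 1]]]}}

```text
time_s: 9.55
tcp_pos: [0.485, 0.1982, 0.0667]
ee_rot: [[-0.008, 1.0, 0.001], [1.0, 0.008, 0.0], [0.0, 0.001, -1.0]]
wrist_force: [-3.5, 0.2, 10.0]
gripper_width: 0.621
```

Call:
{"op": "play_rows", "data": {"commands": [[[0, 0, -0.0005, 0, 0, 0, 1], [0, 0, -0.001, 0, 0, 0, 1], [0, 0, -0.001, 0, 0, 0, 1]]]}}

```text
time_s: 9.85
tcp_pos: [0.485, 0.1982, 0.0658]
ee_rot: [[-0.008, 1.0, 0.001], [1.0, 0.008, 0.0], [0.0, 0.001, -1.0]]
wrist_force: [-4.3, 0.2, 11.0]
gripper_width: 0.62
```

Call:
{"op": "play_rows", "data": {"commands": [[[0, 0, -0.0005, 0, 0, 0, 1], [0, 0, -0.001, 0, 0, 0, 1], [0, 0, -0.001, 0, 0, 0, 1]]]}}

```text
time_s: 10.15
tcp_pos: [0.485, 0.1983, 0.065]
ee_rot: [[-0.008, 1.0, 0.001], [1.0, 0.008, 0.0], [0.0, 0.001, -1.0]]
wrist_force: [-3.8, -0.3, 11.7]
gripper_width: 0.623
```

Call:
{"op": "play_rows", "data": {"commands": [[[-0.0005, 0, -0.0003, 0, 0, -0.06, 1], [-0.0005, 0, -0.0005, 0, 0, -0.15, 1], [-0.0005, 0, -0.0005, 0, 0, -0.25, 1], [-0.0005, 0, -0.0005, 0, 0, -0.33, 1], [-0.0005, 0, -0.0005, 0, 0, -0.38, 1]]]}}

```text
time_s: 10.65
tcp_pos: [0.4858, 0.199, 0.065]
ee_rot: [[0.365, 0.931, 0.003], [0.931, -0.365, 0.002], [0.003, 0.003, -1.0]]
wrist_force: [-2.5, 0.3, 11.0]
gripper_width: 0.623
```

```bash
cat > st.py <<'E'
from h import *
from station import r
s=r.sense(); y=s['ee_rot'][:,1]
print(s['time_s'],'yaw_y %.2f'%np.degrees(np.arctan2(y[1],y[0])),'F',np.round(s['wrist_force'],1),'M',np.round(s['moment'],3),'tcp',np.round(s['tcp_pos'],4),'w %.1f mm'%(87*s['gripper_width']))
E
python3 st.py
```

```text
10.65 yaw_y -21.41 F [-2.5  0.3 11. ] M [-0.121  0.551  0.086] tcp [0.4858 0.199  0.065 ] w 54.2 mm
```

Call:
{"op": "play_rows", "data": {"commands": [[[0, 0, 0, 0, 0, -0.06, 1], [0, 0, 0, 0, 0, -0.12, 1], [0, 0, 0, 0, 0, -0.18, 1], [0, 0, 0, 0, 0, -0.22, 1], [0, 0, 0, 0, 0, -0.22, 1]]]}}

```text
time_s: 11.15
tcp_pos: [0.4862, 0.1992, 0.0651]
ee_rot: [[0.558, 0.83, 0.004], [0.83, -0.558, 0.002], [0.004, 0.002, -1.0]]
wrist_force: [-1.9, 0.1, 10.1]
gripper_width: 0.621
```

```bash
python3 st.py
```

```text
11.15 yaw_y -33.91 F [-1.9  0.1 10.1] M [-0.166  0.404  0.003] tcp [0.4862 0.1992 0.0651] w 54.0 mm
```

Call:
{"op": "play_rows", "data": {"commands": [[[0, 0, 0, 0, 0, -0.06, 1], [0, 0, 0, 0, 0, -0.13, 1], [0, 0, 0, 0, 0, -0.2, 1], [0, 0, 0, 0, 0, -0.26, 1], [0, 0, 0, 0, 0, -0.3, 1]]]}}

```text
time_s: 11.65
tcp_pos: [0.4866, 0.1991, 0.0653]
ee_rot: [[0.779, 0.627, 0.005], [0.627, -0.779, 0.002], [0.005, 0.002, -1.0]]
wrist_force: [0.1, -1.1, 10.4]
gripper_width: 0.622
```

```bash
python3 st.py
```

```text
11.65 yaw_y -51.15 F [ 0.1 -1.1 10.4] M [-0.583  0.057  0.068] tcp [0.4866 0.1991 0.0653] w 54.1 mm
```

Call:
{"op": "play_rows", "data": {"commands": [[[0, 0, 0, 0, 0, -0.05, 1], [0, 0, 0, 0, 0, -0.1, 1], [0, 0, 0, 0, 0, -0.15, 1], [0, 0, 0, 0, 0, -0.18, 1]]]}}

```text
time_s: 12.05
tcp_pos: [0.4866, 0.199, 0.0652]
ee_rot: [[0.878, 0.478, 0.005], [0.478, -0.878, 0.002], [0.005, 0.001, -1.0]]
wrist_force: [-0.1, -1.7, 10.6]
gripper_width: 0.622
```

```bash
python3 st.py
```

```text
12.05 yaw_y -61.45 F [-0.1 -1.7 10.6] M [-0.534 -0.058  0.03 ] tcp [0.4866 0.199  0.0652] w 54.1 mm
```

Call:
{"op": "play_rows", "data": {"commands": [[[0, 0, 0, 0, 0, -0.025, 1], [0, 0, 0, 0, 0, -0.05, 1], [0, 0, 0, 0, 0, -0.075, 1], [0, 0, 0, 0, 0, -0.085, 1], [0, 0, 0, 0, 0, -0.085, 1]]]}}

```text
time_s: 12.55
tcp_pos: [0.4867, 0.199, 0.0652]
ee_rot: [[0.915, 0.403, 0.005], [0.403, -0.915, 0.002], [0.005, 0.0, -1.0]]
wrist_force: [-0.1, -1.4, 10.8]
gripper_width: 0.623
```

```bash
python3 st.py
```

```text
12.55 yaw_y -66.24 F [-0.1 -1.4 10.8] M [-0.561 -0.031  0.046] tcp [0.4867 0.199  0.0652] w 54.2 mm
```

Call:
{"op": "play_rows", "data": {"commands": [[[0, 0, 0, 0, 0, -0.015, 1], [0, 0, 0, 0, 0, -0.03, 1], [0, 0, 0, 0, 0, -0.03, 1]]]}}

```text
time_s: 12.85
tcp_pos: [0.4866, 0.199, 0.0652]
ee_rot: [[0.927, 0.375, 0.005], [0.375, -0.927, 0.002], [0.005, 0.0, -1.0]]
wrist_force: [0.7, -1.2, 10.8]
gripper_width: 0.618
```

```bash
python3 st.py
```

```text
12.85 yaw_y -67.96 F [ 0.7 -1.2 10.8] M [-0.572 -0.043  0.001] tcp [0.4866 0.199  0.0652] w 53.8 mm
```

Call:
{"op": "play_rows", "data": {"commands": [[[0, 0, 0, 0, 0, -0.01, 1], [0, 0, 0, 0, 0, -0.02, 1], [0, 0, 0, 0, 0, -0.02, 1]]]}}

```text
time_s: 13.15
tcp_pos: [0.4867, 0.199, 0.0652]
ee_rot: [[0.934, 0.357, 0.005], [0.357, -0.934, 0.002], [0.005, 0.0, -1.0]]
wrist_force: [0.2, -1.9, 10.6]
gripper_width: 0.618
```

```bash
python3 st.py
```

```text
13.15 yaw_y -69.10 F [ 0.2 -1.9 10.6] M [-0.643 -0.015 -0.023] tcp [0.4867 0.199  0.0652] w 53.8 mm
```

Call:
{"op": "play_rows", "data": {"commands": [[[0, 0, 0, 0, 0, -0.01, 1], [0, 0, 0, 0, 0, -0.02, 1], [0, 0, 0, 0, 0, -0.02, 1]]]}}

```text
time_s: 13.45
tcp_pos: [0.4866, 0.199, 0.0652]
ee_rot: [[0.941, 0.338, 0.005], [0.338, -0.941, 0.002], [0.005, 0.0, -1.0]]
wrist_force: [0.5, -1.7, 10.1]
gripper_width: 0.623
```

```bash
python3 st.py
```

```text
13.45 yaw_y -70.25 F [ 0.5 -1.7 10.1] M [-0.624 -0.026  0.013] tcp [0.4866 0.199  0.0652] w 54.2 mm
```

Call:
{"op": "play_rows", "data": {"commands": [[[0, 0, 0, 0, 0, -0.01, 1], [0, 0, 0, 0, 0, -0.02, 1], [0, 0, 0, 0, 0, -0.02, 1]]]}}

```text
time_s: 13.75
tcp_pos: [0.4866, 0.1989, 0.0653]
ee_rot: [[0.948, 0.319, 0.005], [0.319, -0.948, 0.002], [0.005, 0.0, -1.0]]
wrist_force: [-0.7, -2.0, 10.6]
gripper_width: 0.624
```

```bash
python3 st.py
```

```text
13.75 yaw_y -71.38 F [-0.7 -2.  10.6] M [-0.607 -0.036  0.114] tcp [0.4866 0.1989 0.0653] w 54.3 mm
```

Call:
{"op": "play_rows", "data": {"commands": [[[0, 0, 0, 0, 0, -0.01, 1], [0, 0, 0, 0, 0, -0.015, 1], [0, 0, 0, 0, 0, -0.015, 1]]]}}

```text
time_s: 14.05
tcp_pos: [0.4866, 0.1989, 0.0652]
ee_rot: [[0.952, 0.306, 0.005], [0.306, -0.952, 0.001], [0.005, 0.0, -1.0]]
wrist_force: [-0.2, -2.1, 11.0]
gripper_width: 0.622
```

```bash
python3 st.py
```

```text
14.05 yaw_y -72.18 F [-0.2 -2.1 11. ] M [-0.663 -0.117  0.298] tcp [0.4866 0.1989 0.0652] w 54.1 mm
```

Call:
{"op": "play_rows", "data": {"commands": [[[0, 0, 0, 0, 0, -0.01, 1], [0, 0, 0, 0, 0, -0.015, 1], [0, 0, 0, 0, 0, -0.015, 1]]]}}

```text
time_s: 14.35
tcp_pos: [0.4866, 0.1988, 0.0652]
ee_rot: [[0.956, 0.292, 0.005], [0.292, -0.956, 0.001], [0.005, 0.0, -1.0]]
wrist_force: [-0.5, -2.6, 10.0]
gripper_width: 0.62
```

```bash
python3 st.py
```

```text
14.35 yaw_y -73.00 F [-0.5 -2.6 10. ] M [-0.777 -0.096  0.457] tcp [0.4866 0.1988 0.0652] w 53.9 mm
```

The moment climbs clearly past −71°, so that is the stop. I'll ease the wind-up by about 1°, then open.

Call:
{"op": "play_rows", "data": {"commands": [[[0, 0, 0, 0, 0, 0.015, 1], [0, 0, 0, 0, 0, 0.022, 1], [0, 0, 0, 0, 0, 0.022, 1]]]}}

```text
time_s: 14.65
tcp_pos: [0.4866, 0.1989, 0.0652]
ee_rot: [[0.95, 0.312, 0.005], [0.312, -0.95, 0.002], [0.005, 0.0, -1.0]]
wrist_force: [-0.4, -1.8, 10.2]
gripper_width: 0.625
```

```bash
python3 st.py
```

```text
14.65 yaw_y -71.81 F [-0.4 -1.8 10.2] M [-0.606 -0.114  0.16 ] tcp [0.4866 0.1989 0.0652] w 54.4 mm
```

Call:
{"op": "play_rows", "data": {"commands": [[[0, 0, 0, 0, 0, 0.022, 0.3], [0, 0, 0, 0, 0, 0.022, 0.2], [0, 0, 0, 0, 0, 0.022, 0.0], [0, 0, 0, 0, 0, 0.022, 0], [0, 0, 0, 0, 0, 0.022, 0]]]}}

```text
time_s: 15.15
tcp_pos: [0.4841, 0.198, 0.0625]
ee_rot: [[0.944, 0.331, -0.001], [0.331, -0.944, -0.0], [-0.001, 0.0, -1.0]]
wrist_force: [-0.4, -0.1, -0.6]
gripper_width: 0.957
```

```bash
python3 st.py
```

```text
15.15 yaw_y -70.69 F [-0.4 -0.1 -0.6] M [-0.08  -0.049  0.027] tcp [0.4841 0.198  0.0625] w 83.3 mm
```

Call:
{"op": "play_rows", "data": {"commands": [[[0, 0, 0, 0, 0, 0, 0], [0, 0, 0.005, 0, 0, 0, 0], [0, 0, 0.02, 0, 0, 0, 0], [0, 0, 0.05, 0, 0, 0, 0], [0, 0, 0.09, 0, 0, 0, 0]]]}}

```text
time_s: 15.65
tcp_pos: [0.4832, 0.1974, 0.1526]
ee_rot: [[0.944, 0.331, -0.004], [0.331, -0.944, -0.003], [-0.005, 0.001, -1.0]]
wrist_force: [0.3, 1.0, -1.0]
gripper_width: 1.004
```

Call:
{"op": "play_rows", "data": {"commands": [[[0, 0, 0.03, 0, 0, 0, 0], [0, 0, 0.07, 0, 0, 0, 0], [0, 0, 0.07, 0, 0, 0, 0], [0, 0, 0.07, 0, 0, 0, 0]]]}}

```text
time_s: 16.05
tcp_pos: [0.4845, 0.1984, 0.2242]
ee_rot: [[0.944, 0.331, 0.002], [0.331, -0.944, 0.002], [0.002, -0.001, -1.0]]
wrist_force: [0.7, 0.6, -1.3]
gripper_width: 1.001
```

```bash
python3 - <<'E'
from h import *
from station import r
c=look(r,'wf'); p=wproj(c,[.485,.1975,.06]); u,v=map(int,p); print(u,v)
ims=[c['image'][v-50:v+50,u-50:u+50,::-1]]
for n in('scene','side'):
    d=r.capture(n); np.savez(n+'2.npz',**d); W=cloud(d)
    ok=(np.hypot(W[...,0]-.485,W[...,1]-.1975)<.05)&(W[...,2]>.09)&(W[...,2]<.115); q=W[ok]
    if len(q)>5: print(n,len(q),q[:,2].max(),(q.min(0)+q.max(0))/2)
    E=d['extrinsics']; x=E[:3,:3].T@(np.array([.485,.1975,.06])-E[:3,3]); K=d['intrinsics']
    u,v=int(K[0,2]-K[0,0]*x[0]/x[2]),int(K[1,2]+K[1,1]*x[1]/x[2]); ims.append(d['image'][v-30:v+30,u-25:u+25,::-1])
cv2.imwrite('pics/fin.png',np.hstack([cv2.resize(i,(int(i.shape[1]*400/i.shape[0]),400),interpolation=cv2.INTER_CUBIC) for i in ims])[:, :800])
E
```

```text
16.05 [0.4845 0.1984 0.2242] 1.001334013661307 [ 0.75  0.55 -1.27]
280 193
scene 222 0.1073858191390884 [0.48692566 0.19901628 0.09884388]
side 396 0.10739031225141316 [0.48602043 0.1977528  0.0987297 ]
```

View pics/fin.png

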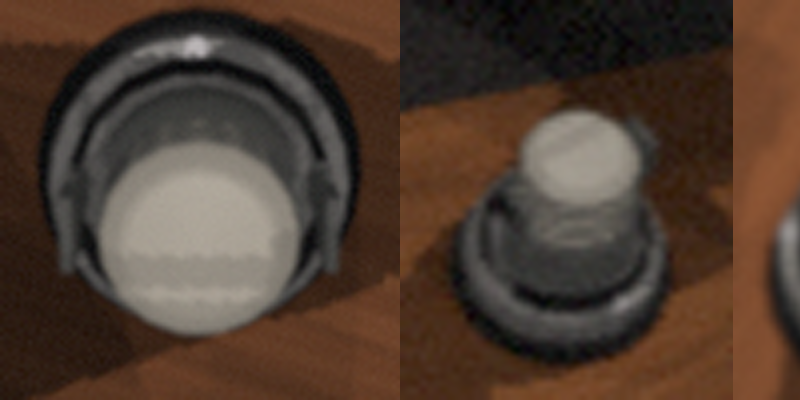

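```bash
python3 - <<'E'
from h import *
c=dict(np.load('wf.npz'))
f=lambda p,z: wray(c,(230+(p[0]-2)/4,143+(p[1]-2)/4),z)
A,B=f((60,245),.094),f((339,245),.094); d=B-A; print('over pads',np.hypot(*d[:2]),np.degrees(np.arctan2(d[1],d[0])),(A+B)/2)
A,B=f((60,190),.0494),f((337,185),.0494); d=B-A; print('over teeth',np.hypot(*d[:2]),np.degrees(np.arctan2(d[1],d[0])))
i=cv2.resize(cv2.convertScaleAbs(c['image'][143:243,230:330,::-1],alpha=1.9,beta=15),None,fx=6,fy=6,interpolation=cv2.INTER_CUBIC)
cv2.imwrite('pics/fin2.png',i)
E
```

```text
over pads 0.06559830623840554 -70.65904719040397 [0.48267528 0.19832074 0.094     ]
over teeth 0.07413856375820123 -69.59548662419222
```

View pics/fin2.png

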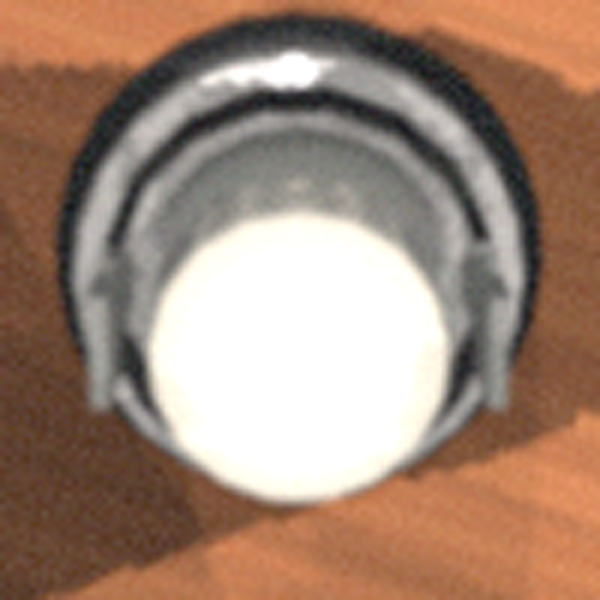

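Both teeth, at (110,275) and (485,275), stick out through the gaps. The pads measure 66 mm across, so the tabs are at rest, and the module is level and centred. I'm handing it in.

```bash
python3 -c "
from station import r
print(r.finish_job())"
```

```text
the job is handed in; nothing more can be done
None
```

The module is fitted and locked on the base, and I handed the job in at about 16 s of the 64 s allowed. `finish_job` reports no verdict, so what follows is from my own measurements.

I gripped the module by its tabs and set it over the spigot about 70° counter-clockwise of the base's x axis. I felt the pin at TCP z of about 0.073 m and pressed down about 8 mm further (about 11–13 N). I then turned it clockwise until the moment rose at about −71°. It peaked at 0.46 N m, a little more than a light touch on the stop, so I eased it back before opening.

**Last checks:**
- **Tabs:** about 66 mm over the pads and 74 mm over the teeth (nominal 66 and 72), with both teeth visible in the rim gaps.
- **Height:** the underside is about 26 mm above the base's origin.
- **Angle:** the tab axis is at −70.7° by the pads and −69.6° by the teeth, against −68.7° for the gaps. An earlier, coarser lug measurement put the base axis about 3° away from the gaps. All of these are within the 10° limit.
- **Centring:** within about 2.5 mm by every measurement, though the cameras disagree with each other by 1–4 mm.
- **Upright:** it looks upright in the pictures; I did not measure the tilt.
- **Arm:** the gripper is open and clear above the module, and it came near nothing else on the board.

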